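# Hook out the wide tray and put the whetstone in it to dry

## Task

Pick up the wooden-handled pull hook from its rest, hook its steel prong into the finger hole of the wider of the two closed trays and draw that tray right out to its stop; move the tray with the hook, not with the hand. Then put the hook down on the bench or back on its rest, clear of both cases, and lay the grey whetstone flat inside the opened tray without dropping it. Leave the tray open so the stone can dry, the narrow tray shut and the other things where they are.

Things in the scene. Friction and masses are not known exactly. Their poses are not given: they have to be found in the camera images.
- wide_case: A low plywood case, 160 mm wide (y), 120 mm deep (x) and 46 mm high, fixed to the bench, holding one sliding tray. Origin: centre of its underside; its +x points into the case, away from the open front, and the tray slides out along its -x. This is the wider of the two cases. Either case may stand on the left or on the right.
- wide_tray (a joint): How far the wide tray is out, in m: 0 shut, 0.09 at its stop; it starts no more than 8 mm out. It slides with about 1.5 N of friction and stays where it is left.
- wide_hole (a point): Centre of the wide tray's finger hole, level with the top of its tongue: a dark steel plate 36 mm square, 5 mm thick, standing out level from the middle of the tray's front. The hole goes straight down through it, 19 mm across, 19 mm ahead of the tray front, 17 mm from the free edge; tongue top 31 mm above the bench, nothing beneath it. Shut: 81 mm from the case's centre along its -x. Axes as the case.
- wide_floor (a point): Centre of the wide tray's inner floor, 12 mm above the bench, 55 mm behind the tray's front face; axes as the case; moves with the tray. Open above, inside 100 mm (x) by 132 mm (y); front wall 22 mm, other walls 16 mm above the floor. At the stop, the floor from 50 mm ahead (-x) to 33 mm behind this point is clear of the case's top.
- narrow_case: The narrower low plywood case, 100 mm wide (y), otherwise like the wide one, with an equal tongue and hole; it is to stay shut. Origin and axes as the wide case. Beyond and left of the two cases fixed tool handles jut from the shelf, at heights up to 0.2 m, to within 0.56 m of the robot (x), y 0.11 to 0.36 m: cross between the hook's rest and the cases nearer the robot or higher.
- narrow_tray (a joint): How far the narrow tray is out, in m; as for the wide tray. Starts no more than 8 mm out; leave it.
- pull_hook: Pull hook, 80 g: dark wooden handle 90 x 18 x 22 mm along its x (58 mm behind to 32 mm ahead of the origin), then a brass collar and an 8 mm steel rod that bends straight down at x = 72 mm into a prong. Origin: on the handle's underside; +x points to the prong, +z up as it lies on its rest with the prong hanging down.
- hook_grip (a point): Good place to grip the hook across the handle's 18 mm (along the hook's y) from above: on the handle's axis, 11 mm above the hook's origin, close to the centre of mass. Same axes as the hook.
- hook_tip (a point): Lowest point of the prong (8 mm thick, round end): 72 mm ahead of the grip point along the hook's x and 29 mm below it. The prong is free for 22 mm above this point, up to the underside of the rod. Same axes as the hook.
- hook_rest: Fixed wooden rest holding the hook at the start: foot 125 x 50 x 8 mm and two notched uprights (at its x = -50 and +52 mm, 10 mm thick, at most 60 mm high) that bear the handle's rear end and the rod, with 4 to 5 mm of side play. Origin: centre of its underside; x as the lying hook, whose origin is then 42 mm straight above this one.
- whetstone: Grey whetstone, a flat slab 56 x 36 x 9 mm, 55 g, lying on the bench on the right. Origin: centre of its underside, z up. Its long side runs 0.419 rad (24 degrees) counter-clockwise, seen from above, from its own y axis; its 36 mm width 0.419 rad counter-clockwise from its x axis.
- offcut: Small off-white off-cut block, about 52 x 23 x 16 mm, a bystander beyond the whetstone. Origin: centre of its underside.
- glue_bottle: White glue bottle with a red nozzle, 57 mm across and 146 mm high, a bystander beyond the hook's rest. Origin: centre of its underside.
- thread_spool: Brown spool, 42 mm across and 45 mm high, a bystander on the right of the whetstone. Origin: centre of its underside.
Not all that is in view belongs to the job. There is more than one size of the whetstone; the job needs the smaller.

How it is judged:
By the outcome, as a careful person would: the job done as asked, in the order asked, and still so for the second after the job is handed in, with the robot touching nothing.
It also fails if it takes over 72 s, if anything falls off the work surface, if the arm or the gripper's body presses on something with over 40 N, if the wrist force passes 120 N, or if a joint passes its speed limit or range.

## Robot

A 6-joint arm with a two-finger parallel gripper is mounted at the origin on a cart in front of the work surface, level with it; the furniture and walls round the work are solid. World frame = base frame: x ahead of the robot, y to its left, z up, the work surface at z = 0. Lengths are in mm, angles in rad, forces in N, time in s.
With the tool pointing down it reaches from about 325 to 750 mm from the base axis. Payload 7.6 kg.
Tool frame: the origin (TCP) lies midway between the tips of the shut fingers; the grasp point (between the pads) lies 19 mm behind it (manip.pinch_z is the distance from the TCP to the grasp point, in mm); z points along the fingers, y is the line along which they close (so a half turn about z gives the same grasp; the last joint's range is limited). The gripper opens to 85 mm and grips with 20 to 120 N. Pads are 22 mm wide; open, the fingers measure 114 mm over their backs; the gripper's body (76 mm by 85 mm) begins 54 mm behind the grasp point. The pads swing forward as they close: fully open they stand 13 mm farther back than shut.
Start: joints at [-1.194, 0.052, 1.401, -0, 1.689, -0.07], TCP at [226.87, -473.475, 199.223] pointing down, gripper open.
Joint ranges: [-2.9, 2.9], [-0.91, 2.17], [0.12, 2.37], [-1.06, 4.2], [0.26, 2.73], [-2.93, 2.93]. Speed limits (rad/s): [2.57, 2.57, 3.01, 3.14, 3.14, 3.14].

## Interface

Orientations are given as a unit quaternion [x, y, z, w].
In Python, from cell import status, cams, workorder, manip gives the robot as it stands.
- The arm moves only by the tool send_rows, never from a script. Its arguments are lists of equal length, an entry for each row: "jaw": the opening in per cent of the stroke, from 0 (shut) to 100 (fully open); "travel": the shift along the tool's x, y, z in m, a list of three; "delta_rot": the turn, a rotation vector about the tool's x, y, z in degrees, a list of three. A call has 1 to 8 rows; each row is the pose to reach, as a shift and turn from the pose commanded when the call began, along the tool's axes at that moment; what a row does not reach only later rows make up. A row lasts 1/12 s, in which the tool goes at most 41.7 mm and 7.16 degrees, less where a joint would pass 70% of its speed; a pose out of reach is approached as far as the arm can. A call with a gripper value outside its range is refused whole. The fingers move at their own pace and stop on an object; "newtons" is the grip in N (left out, the last holds). Time passes only in rows, so rows that repeat a pose let the fingers close. It gives the time, the measured TCP pose, the force, the opening and the grip force at its end, in the units of the state.
- status.sense(): the state, without advancing time (a new reading comes with each control period).
- cams.grab_frame(name): name is "scene" or "top" or "wrist"; returns a dict with "img" (400x640x3 uint8, red, green, blue), "fx", "fy", "cx", "cy" (pixels), "k1" (the pictures are not rectified: a ray, as slopes to the right and down, at radius r is drawn at 1 + k1 r^2 times it, then the intrinsics apply), "extrinsics" (4x4, takes a point from world to camera coordinates). Camera axes: x right, y up, looking along -z (the intrinsics and any distortion apply to the point x, -y, -z); pixel columns grow to the right and rows downward; lengths in mm; the calibration is good to about 2 mm. A picture is of the moment at which its call begins. There is no depth.
- workorder.close_job(): hands the job in; it is judged then, once.
Trained networks look in a picture, given as the dict that the camera call returned (one of the last four; its "shot" number tells which), for a name from the list of things; names that differ only in an ending like _2 or _b are one class to them, and where a whole thing is asked for, a point or a joint stands for the part that bears it (a point fixed in the world has none). Each returns a list of dicts, best first, with "score" (0 to 1); they miss things now and then, are a little off and sometimes report something else, mostly with a low value. They report only what shows in the picture. A call takes as long as a camera call. They do not tell look-alikes from the thing itself.
- cams.spot_in(picture, thing): "xyz" ([x, y, z] in mm, in world coordinates, good to about 4 mm: the middle of the surface that is visible of it).
- cams.cut_out(picture, thing): "pixels" (400x640 bool, what is visible of it).
The state is a dict: "time_s": time; "joint_positions": joint angles; "qd": joint speeds; "joint_efforts": joint torques, N m; "tcp_pos": TCP position; "orientation": TCP orientation; "contact_force": force on the tool from outside, world axes, zero at the start; "torque": the same for the moment, N m; "finger_gap": finger opening in mm; "finger_force": force on a finger pad.
Only numpy, scipy, OpenCV 4.12 (cv2) and the standard library are available. Lean on these libraries where they do the work, as an engineer would, in place of code of your own. Each camera call takes 0.05 s, during which the arm holds its last target. There are 200 camera calls.

## Working session

There is one attempt and no reset: what is moved stays moved. The work goes in short steps, Python scripts to look and compute and a tool call to move; the robot and the scene stay as the last step left them, time stands still between calls to the robot, and variables do not carry over. Pictures are saved under pics/ and viewed, at most 10 in all, crops included, and the job is handed in when it is done.

Besides the shell and the picture viewer there is one more tool, called after ">>>" as name(argument=value, ...), one argument or row to a line, values as JSON. send_rows: Moves the arm, as the interface text tells. Its arguments: {"type":"object","properties":{"jaw":{"type":"array","items":{"type":"number"}},"travel":{"type":"array","items":{"type":"array","items":{"type":"number"}}},"delta_rot":{"type":"array","items":{"type":"array","items":{"type":"number"}}},"newtons":{"type":"number"}},"required":["jaw","travel","delta_rot"]}

```bash
mkdir -p pics; ls
python3 - <<'E'
from cell import status,cams,workorder,manip
import cv2,numpy as np
s=status.sense();print({k:np.round(v,3).tolist() for k,v in s.items()})
ims=[]
for n in ["scene","top"]:
    p=cams.grab_frame(n);cv2.imwrite(f"pics/{n}0.png",p["img"][:,:,::-1])
    print(n,p["fx"],p["cx"],p["cy"],p["k1"],p["extrinsics"])
    for t in ["wide_case","wide_hole","narrow_case","pull_hook","hook_grip","hook_rest","whetstone","offcut"]:
        try:
            print(t,[(np.round(d["xyz"]).tolist(),round(d["score"],2)) for d in cams.spot_in(p,t)[:4]])
        except Exception as e: print(t,e)
E
```

```text
pics
{'time_s': 0.0, 'joint_positions': [-1.194, 0.053, 1.402, -0.0, 1.689, -0.07], 'qd': [0.001, -0.003, 0.001, -0.002, 0.0, -0.0], 'joint_efforts': [-0.001, -38.167, -36.019, 0.0, 0.006, -0.0], 'tcp_pos': [226.722, -473.13, 198.367], 'orientation': [0.975, 0.222, -0.0, -0.001], 'contact_force': [0.739, 1.021, 0.269], 'torque': [-0.01, 0.035, -0.001], 'finger_force': 0.0, 'finger_gap': 85.43}
scene 433.2412537434938 320.360607300476 198.30451610567468 0.012349854815660533 [[-8.46881575e-01 -5.31545721e-01  1.58349244e-02  4.58089865e+02]
 [ 2.61861956e-01 -3.90923153e-01  8.82387332e-01 -2.26115351e+02]
 [-4.62838972e-01  7.51424138e-01  4.70257218e-01 -1.37910601e+03]
 [ 0.00000000e+00  0.00000000e+00  0.00000000e+00  1.00000000e+00]]
wide_case [([648.0, 84.0, 46.0], 0.74)]
wide_hole [([611.0, 83.0, 29.0], 0.64), ([583.0, -155.0, 26.0], 0.61)]
narrow_case [([640.0, -122.0, 41.0], 0.67), ([638.0, 447.0, 67.0], 0.66)]
pull_hook [([487.0, 384.0, 61.0], 0.83)]
hook_grip [([487.0, 383.0, 60.0], 0.8), ([607.0, 84.0, 27.0], 0.75)]
hook_rest [([501.0, 389.0, 8.0], 0.55), ([485.0, 384.0, 61
[... 185 characters left out ...]
8335e-02 -2.42281464e+01]
 [ 9.89468178e-01  3.90524205e-03  1.44697871e-01 -5.81241162e+02]
 [-1.44747627e-01  2.03306781e-02  9.89259717e-01 -1.31695222e+03]
 [ 0.00000000e+00  0.00000000e+00  0.00000000e+00  1.00000000e+00]]
wide_case [([662.0, 63.0, 47.0], 0.77)]
wide_hole [([606.0, 76.0, 29.0], 0.67)]
narrow_case [([648.0, -149.0, 43.0], 0.77), ([593.0, -289.0, 10.0], 0.54)]
pull_hook [([493.0, 381.0, 64.0], 0.78)]
hook_grip [([501.0, 369.0, 6.0], 0.74), ([489.0, 377.0, 66.0], 0.56)]
hook_rest [([501.0, 367.0, 4.0], 0.84), ([604.0, 74.0, 30.0], 0.58)]
whetstone [([460.0, -145.0, 9.0], 0.71), ([593.0, -289.0, 9.0], 0.7)]
offcut [([683.0, -319.0, 14.0], 0.64), ([604.0, 76.0, 30.0], 0.63)]
```

View pics/top0.png

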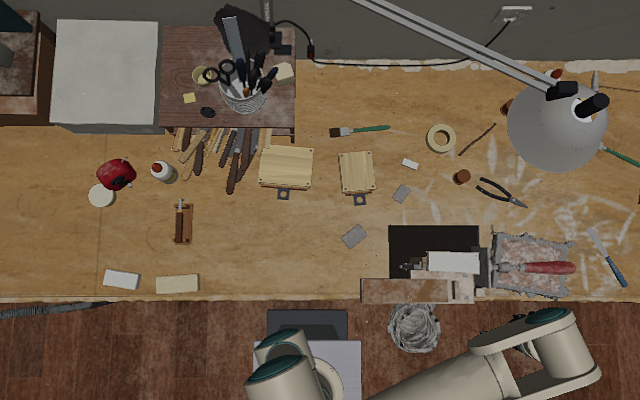

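View pics/scene0.png

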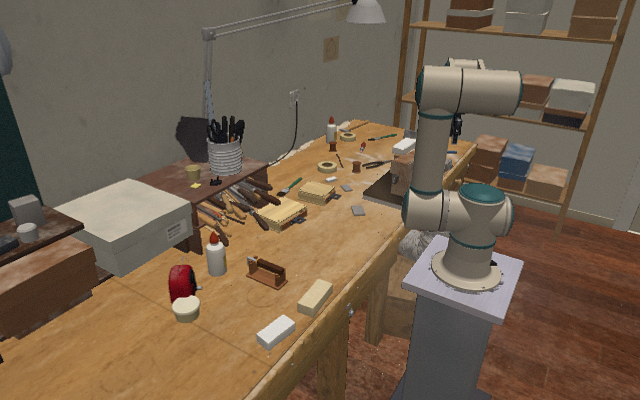

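The top picture shows the wide case at (286,167) and the narrow case at (357,172), with tongues facing down. The hook is at (182,220) with its prong up-image. The smaller stone is at (401,193) next to the spool, and the larger decoy is at (353,236). I'll move to look at the stone, the cases and then the hook with the wrist camera.

```bash
cat > h.py <<'E'
from cell import status,cams,workorder,manip
import cv2,numpy as np
from scipy.spatial.transform import Rotation as R
def plan(*xyz,th=0.):
    "travel (m, tool axes) and rotvec (deg) from the measured pose to TCP xyz, tool down, tool x at yaw th deg"
    s=status.sense();A=R.from_quat(s["orientation"])
    t=np.radians(th);B=R.from_matrix([[np.cos(t),np.sin(t),0],[np.sin(t),-np.cos(t),0],[0,0,-1]])
    d=np.array(xyz)-s["tcp_pos"]
    print("travel",np.round(A.inv().apply(d)/1000,4).tolist(),"rot",np.round((A.inv()*B).as_rotvec(degrees=True),2).tolist(),"dist",round(np.linalg.norm(d)),"t",round(s["time_s"],2))
def proj(p,P):
    P=np.atleast_2d(np.array(P,float));E=np.array(p["extrinsics"]);c=P@E[:3,:3].T+E[:3,3]
    s=np.c_[c[:,0],-c[:,1]]/-c[:,2:];s*=1+p["k1"]*(s**2).sum(1,keepdims=True)
    return s*[p["fx"],p["fy"]]+[p["cx"],p["cy"]]
def back(p,uv,z):
    "world points on the plane at height z"
    d=(np.atleast_2d(uv)-[p["cx"],p["cy"]])/[p["fx"],p["fy"]];s=d.copy()
    for _ in range(8): s=d/(1+p["k1"]*(s**2).sum(1,keepdims=True))
    E=np.array(p["extrinsics"]);Rt=E[:3,:3].T;o=-Rt@E[:3,3]
    r=np.c_[s[:,0],-s[:,1],-np.ones(len(s))]@Rt.T
    return o+r*((z-o[2])/r[:,2])[:,None]
def rect(m):
    c=max(cv2.findContours(m.astype(np.uint8),cv2.RETR_EXTERNAL,cv2.CHAIN_APPROX_NONE)[0],key=cv2.contourArea)
    return c[:,0,:]
E
python3 - <<'E'
from h import *
plan(470,-289,300)
p=cams.grab_frame("wrist");E=np.array(p["extrinsics"]);s=status.sense()
A=R.from_quat(s["orientation"]);print("cam in tool",A.inv().apply(-E[:3,:3].T@E[:3,3]-s["tcp_pos"]),"axes",np.round(A.inv().as_matrix()@E[:3,:3].T,2).tolist(),p["fx"])
E
```

```text
travel [0.299, -0.0613, -0.1008] rot [0.01, -0.0, 25.6] dist 321 t 0.9
cam in tool [ 8.10984001e+01  9.17425718e-03 -1.74129957e+02] axes [[0.0, 0.95, 0.32], [1.0, -0.0, 0.0], [0.0, 0.32, -0.95]] 348.6889925907078
```

>>> send_rows(
  jaw=[100,100,100,100,100,100,100,100],
  travel=[
    [0.3,-0.06,-0.1],
    [0.3,-0.06,-0.1],
    [0.3,-0.06,-0.1],
    [0.3,-0.06,-0.1],
    [0.3,-0.06,-0.1],
    [0.3,-0.06,-0.1],
    [0.3,-0.06,-0.1],
    [0.3,-0.06,-0.1],
  ],
  delta_rot=[
    [0,0,25.6],
    [0,0,25.6],
    [0,0,25.6],
    [0,0,25.6],
    [0,0,25.6],
    [0,0,25.6],
    [0,0,25.6],
    [0,0,25.6],
  ],
)

```text
time_s: 1.62
tcp_pos: [472.8, -288.2, 300.1]
orientation: [1.0, 0.0, 0.0, 0.0]
contact_force: [0.7, -0.6, 0.3]
finger_gap: 85.7
finger_force: 0.0
```

```bash
cat > look.py <<'E'
from h import *
import sys
def look(name,things):
    p=cams.grab_frame("wrist");cv2.imwrite(f"pics/{name}.png",p["img"][:,:,::-1])
    out={}
    for t,z in things:
        for d in cams.cut_out(p,t)[:2]:
            q=back(p,rect(d["pixels"]),z)[:,:2].astype(np.float32);(c,s,a)=cv2.minAreaRect(q)
            print(t,round(d["score"],2),"centre",np.round(c),"size",np.round(s),"ang",round(a,1))
        print("  spot",[(np.round(d["xyz"]).tolist(),round(d["score"],2)) for d in cams.spot_in(p,t)[:2]])
    np.savez(f"pics/{name}.npz",**{k:np.array(v) for k,v in p.items()})
    return p
E
python3 - <<'E'
from look import *
look("stone",[("whetstone",9),("narrow_case",46),("narrow_hole",31)][:2])
plan(490,-20,280)
E
```

```text
whetstone 0.76 centre [ 593. -293.] size [35. 55.] ang 53.1
whetstone 0.6 centre [ 459. -143.] size [48. 73.] ang 39.6
  spot [([461.0, -151.0, 12.0], 0.93), ([598.0, -290.0, 8.0], 0.72)]
narrow_case 0.63 centre [ 600. -157.] size [112.  95.] ang 89.7
  spot [([616.0, -156.0, 38.0], 0.75)]
travel [0.0188, -0.2698, 0.0187] rot [-0.0, 0.05, 0.01] dist 271 t 1.87
```

>>> send_rows(
  jaw=[100,100,100,100,100,100,100,100],
  travel=[
    [0.01,-0.32,0.04],
    [0.01,-0.32,0.04],
    [0.01,-0.32,0.04],
    [0.01,-0.32,0.04],
    [0.01,-0.32,0.04],
    [0.01,-0.32,0.04],
    [0.01,-0.32,0.04],
    [0.01,-0.32,0.04],
  ],
  delta_rot=[
    [0,0,0],
    [0,0,0],
    [0,0,0],
    [0,0,0],
    [0,0,0],
    [0,0,0],
    [0,0,0],
    [0,0,0],
  ],
)

```text
time_s: 2.53
tcp_pos: [480.5, 31.6, 258.3]
orientation: [1.0, -0.001, -0.0, -0.0]
contact_force: [0.3, -1.0, -0.6]
finger_gap: 85.3
finger_force: 0.0
```

Run:
```python
from look import *
look("cases",[("wide_case",46),("wide_hole",31)])
plan(450,200,280)
```

```text
wide_case 0.92 centre [608.  72.] size [160.  76.] ang 89.8
  spot [([625.0, 72.0, 42.0], 0.89)]
wide_hole 0.55 centre [593.  74.] size [143.  48.] ang 85.7
  spot [([609.0, 74.0, 32.0], 0.65)]
travel [-0.0315, -0.171, -0.0211] rot [0.03, 0.02, -0.09] dist 175 t 2.78
```

View pics/cases.png

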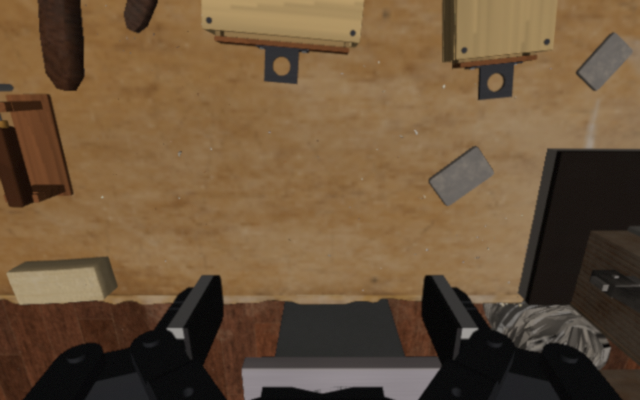

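The wrist picture shows the wide tray's hole at (282,66), with tongue corners near (265,82) and (298,83). The case's front top edge runs from about (203,31) to (361,42).

Run:
```python
from h import *
f=np.load("pics/cases.npz");p={k:f[k] for k in f.files}
g=p["img"];c=g[40:90,255:310].astype(int)
print("hole",back(p,[282,66],31).round(1),"tongue edge",back(p,[[265,82],[298,83]],31).round(1).tolist())
# tongue: dark pixels ; hole: bright blob inside
gray=cv2.cvtColor(g,cv2.COLOR_RGB2GRAY);dark=(gray<75).astype(np.uint8);dark[:,:250]=0;dark[:,320:]=0;dark[:46]=0;dark[100:]=0
q=rect(dark);cv=cv2.convexHull(q.astype(np.int32));m=np.zeros_like(dark);cv2.fillPoly(m,[cv],1)
m=cv2.erode(m,np.ones((5,5)));h=m&(gray>85)
n,l,s,ce=cv2.connectedComponentsWithStats(h.astype(np.uint8));i=1+np.argmax(s[1:,4]);print(ce[i],s[i],"hole",back(p,ce[i],31).round(1),back(p,ce[i],26).round(1))
print("tongue hull",cv2.minAreaRect(back(p,cv[:,0],31)[:,:2].astype(np.float32)))
cr=cv2.resize(g[0:110,190:380],None,fx=4,fy=4,interpolation=cv2.INTER_CUBIC);cv2.imwrite("pics/case_crop.png",cr[:,:,::-1])
```

```text
hole [[586.   74.2  31. ]] tongue edge [[569.9, 93.2, 31.0], [568.8, 57.4, 31.0]]
[281.2231405   65.70661157] [273  57  17  18 242] hole [[586.3  75.   31. ]] [[586.6  75.6  26. ]]
tongue hull ((587.2496948242188, 68.78619384765625), (68.5589370727539, 36.92969512939453), 89.85452270507812)
```

View pics/case_crop.png

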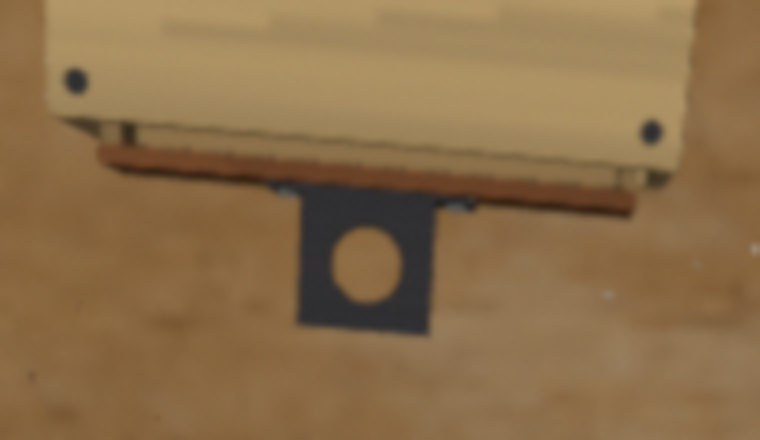

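>>> send_rows(
  jaw=[100,100,100,100,100,100,100,100,100],
  travel=[
    [0,0,0],
  ],
  delta_rot=[
    [0,0,0],
  ],
)

```text
invalid input
```

The crop shows the hole at (367,265), and the case's front top edge falling from (48,118) to (680,170), so the case is yawed by about -4.6°. Next I'll go and look at the hook.

>>> send_rows(
  jaw=[100,100,100,100,100,100,100,100],
  travel=[
    [-0.05,-0.32,0.03],
    [-0.05,-0.32,0.03],
    [-0.05,-0.32,0.03],
    [-0.05,-0.32,0.03],
    [-0.05,-0.32,0.03],
    [-0.05,-0.32,0.03],
    [-0.05,-0.32,0.03],
    [-0.05,-0.32,0.03],
  ],
  delta_rot=[
    [0,0,0],
    [0,0,0],
    [0,0,0],
    [0,0,0],
    [0,0,0],
    [0,0,0],
    [0,0,0],
    [0,0,0],
  ],
)

```text
time_s: 3.45
tcp_pos: [431.8, 351.0, 228.8]
orientation: [1.0, -0.001, 0.0, 0.0]
contact_force: [0.4, 0.0, -0.1]
finger_gap: 85.2
finger_force: 0.0
```

Run:
```python
from look import *
f=np.load("pics/cases.npz");p={k:f[k] for k in f.files}
e=back(p,[[202,29.5],[360,42.5]],46);t=back(p,[[264.2,81],[297.5,83.5]],31);print(e,t)
for a in(e,t): d=a[0]-a[1];print("yaw",np.degrees(np.arctan2(-d[0],d[1])))
p=look("hook",[("pull_hook",64),("hook_rest",8)])
```

```text
[[619.62515459 151.66122805  46.        ]
 [607.22666591  -7.16928356  46.        ]] [[570.89758066  94.06327923  31.        ]
 [568.24645995  57.97244599  31.        ]]
yaw -4.463521572087891
yaw -4.201224679667638
pull_hook 0.85 centre [503. 379.] size [130.  19.] ang 0.5
  spot [([498.0, 380.0, 62.0], 0.67)]
hook_rest 0.75 centre [495. 365.] size [129.  25.] ang 2.8
  spot [([510.0, 367.0, 10.0], 0.78)]
```

View pics/hook.png

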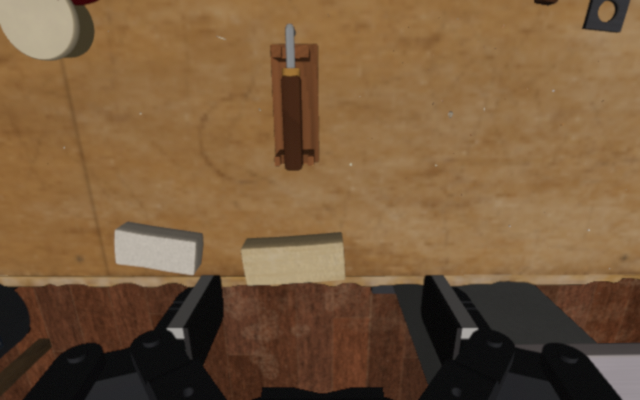

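The hook picture shows the handle running from (293,169) to (291,76), with the rod end at (290,27). The hook points along +x.

Run:
```python
from h import *
f=np.load("pics/hook.npz");p={k:f[k] for k in f.files}
g=p["img"][10:180,240:350].astype(int)
lum=g.sum(2)
for r in (90,100,115,130,145):
    row=p["img"][r,270:325].astype(int).sum(1);d=np.where(row<150)[0]+270;print(r,d.min() if len(d) else None,d.max() if len(d) else None,len(d))
a=back(p,[[293,169],[291,76]],64);print(a.round(1).tolist());d=a[1]-a[0];print(np.linalg.norm(d),"yaw",np.degrees(np.arctan2(d[1],d[0])))
print("rod",back(p,[[290,27],[290,65]],54).round(1).tolist())
cv2.imwrite("pics/hook_crop.png",cv2.resize(p["img"][10:180,250:340],None,fx=3.5,fy=3.5,interpolation=cv2.INTER_CUBIC)[:,:,::-1])
```

```text
90 282 300 19
100 282 301 20
115 283 301 19
130 283 302 20
145 284 302 19
[[438.8, 379.4, 64.0], [525.2, 378.8, 64.0]]
86.40200604016535 yaw -0.3953339193552909
rod [[567.2, 379.3, 54.0], [535.2, 380.3, 54.0]]
```

View pics/hook_crop.png

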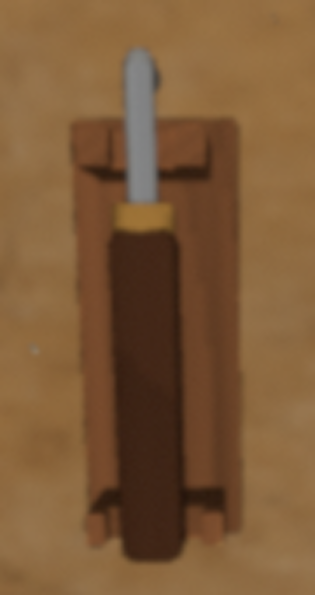

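>>> send_rows(
  jaw=[70,70,70,70,70,70,70,70],
  travel=[
    [0.03,-0.014,0.03],
    [0.062,-0.0283,0.06],
    [0.0625,-0.0283,0.095],
    [0.0625,-0.0283,0.13],
    [0.0625,-0.0283,0.15],
    [0.0625,-0.0283,0.15],
    [0.0625,-0.0283,0.15],
    [0.0625,-0.0283,0.15],
  ],
  delta_rot=[
    [0,0,0],
    [0,0,0],
    [0,0,0],
    [0,0,0],
    [0,0,0],
    [0,0,0],
    [0,0,0],
    [0,0,0],
  ],
)

```text
time_s: 4.37
tcp_pos: [495.7, 378.1, 82.1]
orientation: [1.0, -0.001, 0.002, -0.001]
contact_force: [0.2, -0.0, 0.7]
finger_gap: 60.1
finger_force: 0.0
```

Run:
```python
from h import *
plan(494,379.3,33)
p=cams.grab_frame("wrist");print(cams.spot_in(p,"hook_grip")[:2])
d=cams.cut_out(p,"pull_hook")
if d:
  q=back(p,rect(d[0]["pixels"]),64);print(cv2.minAreaRect(q[:,:2].astype(np.float32)))
cv2.imwrite("pics/pre.png",p["img"][:,:,::-1])
```

```text
travel [-0.0019, -0.0011, 0.0491] rot [-0.12, -0.2, -0.1] dist 49 t 4.37
[{'xyz': [502.8, 384.1, 65.7], 'score': 0.76}]
((505.2916259765625, 379.4964599609375), (132.34454345703125, 17.401899337768555), 0.012972375378012657)
```

View pics/pre.png

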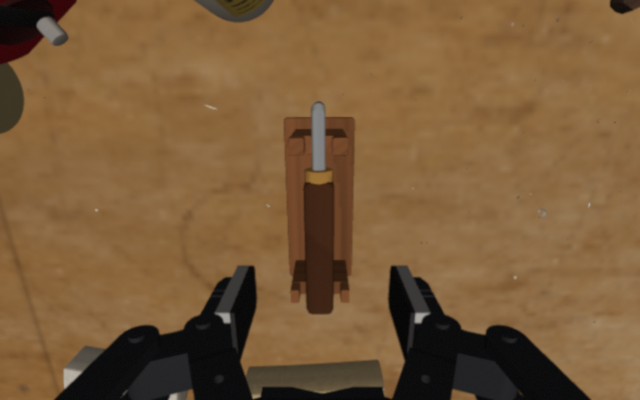

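The picture shows the handle at column 319, centred between the fingers. I'll descend and grip.

>>> send_rows(
  jaw=[70,70,70,0,0,0,0,0],
  travel=[
    [-0.002,-0.001,0.025],
    [-0.002,-0.001,0.049],
    [-0.002,-0.001,0.049],
    [-0.002,-0.001,0.049],
    [-0.002,-0.001,0.049],
    [-0.002,-0.001,0.049],
    [-0.002,-0.001,0.049],
    [-0.002,-0.001,0.049],
  ],
  delta_rot=[
    [0,0,0],
    [0,0,0],
    [0,0,0],
    [0,0,0],
    [0,0,0],
    [0,0,0],
    [0,0,0],
    [0,0,0],
  ],
  newtons=60,
)

```text
time_s: 5.18
tcp_pos: [493.3, 378.9, 33.6]
orientation: [1.0, -0.0, 0.002, 0.0]
contact_force: [-5.9, -8.1, 14.6]
finger_gap: 0.7
finger_force: 7.0
```

Run:
```python
from h import *
s=status.sense();print(s["finger_gap"],s["finger_force"],s["contact_force"])
p=cams.grab_frame("wrist");q=cams.grab_frame("scene")
u=proj(q,[494,379,50])[0].astype(int);print(u)
a=cv2.resize(p["img"],(480,300));b=cv2.resize(q["img"][u[1]-50:u[1]+50,u[0]-60:u[0]+60],(360,300),interpolation=cv2.INTER_CUBIC)[:, :320]
cv2.imwrite("pics/miss.png",np.hstack([a,b])[:,:,::-1])
```

```text
0.6504138142249238 7.004613727040123 [-5.94856883 -8.09033282 14.63079641]
[266 265]
```

View pics/miss.png

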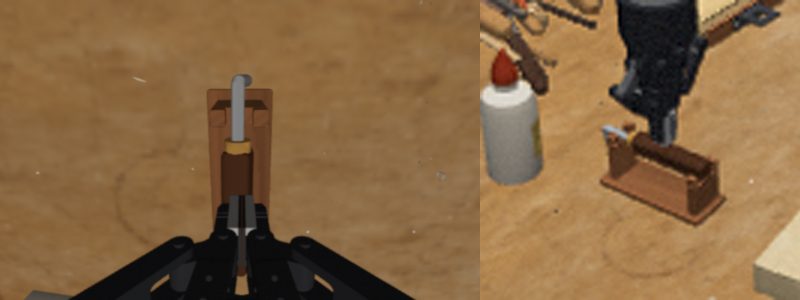

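The left half shows the shut fingers over the handle at about (240,200), and the right half shows their tips at handle-top height. Nothing is gripped, so I'll check the tool data.

Run:
```python
from h import *
print({k:getattr(manip,k) for k in dir(manip) if not k.startswith("__")})
s=status.sense();print({k:np.round(v,3).tolist() for k,v in s.items()})
p=cams.grab_frame("wrist");print("tcp px",proj(p,[s["tcp_pos"],s["tcp_pos"]+np.array([0,0,19]),[494,379,64]]).round())
for z in (33,50,64,75): print(z,proj(p,[[493.5,379,z]]).round())
q=cams.cut_out(p,"pull_hook")
for d in q:
  c=rect(d["pixels"]);print(d["score"],c.min(0),c.max(0))
print(p["img"][230:310:4,320].tolist())
```

```text
{'PlanningError': <class 'cell.PlanningError'>, 'pinch_z': 18.700000000000003}
{'time_s': 5.283, 'joint_positions': [0.597, 0.428, 1.297, -0.001, 1.414, 2.169], 'qd': [0.002, -0.002, -0.0, 0.003, -0.005, 0.0], 'joint_efforts': [1.282, -43.253, -30.543, 0.676, -1.857, -0.019], 'tcp_pos': [493.311, 379.495, 33.943], 'orientation': [1.0, -0.0, 0.002, -0.0], 'contact_force': [-3.963, -5.058, 14.302], 'torque': [-1.068, 0.715, 0.008], 'finger_force': 6.657, 'finger_gap': 0.32}
tcp px [[321. 246.]
 [321. 262.]
 [322. 272.]]
33 [[322. 245.]]
50 [[322. 259.]]
64 [[322. 273.]]
75 [[322. 286.]]
[[65, 37, 23], [66, 38, 23], [65, 37, 23], [65, 38, 23], [66, 38, 23], [66, 39, 24], [66, 39, 23], [64, 36, 20], [13, 12, 13], [13, 11, 12], [11, 11, 10], [11, 10, 10], [12, 10, 10], [8, 8, 8], [11, 11, 12], [9, 10, 9], [10, 9, 9], [10, 8, 9], [11, 11, 10], [50, 46, 46]]
```

>>> send_rows(
  jaw=[0,0,0,0,0],
  travel=[
    [0,0,-0.03],
    [0,0,-0.06],
    [0,0,-0.08],
    [0,0,-0.08],
    [0,0,-0.08],
  ],
  delta_rot=[
    [0,0,0],
    [0,0,0],
    [0,0,0],
    [0,0,0],
    [0,0,0],
  ],
)

```text
time_s: 5.8
tcp_pos: [492.9, 380.2, 112.6]
orientation: [1.0, 0.0, 0.002, -0.001]
contact_force: [-0.5, 0.3, -0.2]
finger_gap: 0.4
finger_force: 0.0
```

Run:
```python
from h import *
p=cams.grab_frame("wrist");q=cams.grab_frame("scene");t=status.sense()["tcp_pos"]
d=cams.cut_out(p,"pull_hook")
if d: print(cv2.minAreaRect(back(p,rect(d[0]["pixels"]),64)[:,:2].astype(np.float32)))
def crop(f,c,r,S):
    x,y=c;im=cv2.resize(f["img"][y-r:y+r,x-r:x+r],(S,S),interpolation=cv2.INTER_CUBIC)
    for k in range(0,70,10):
        u=(proj(f,t+np.array([0,0,k]))[0]-[x-r,y-r])*S/(2*r)
        cv2.line(im,(int(u[0])+(20 if k else 0)-20,int(u[1])),(int(u[0])+6,int(u[1])),(255,255,0) if k%20 else (255,0,0),1)
    return im
u=proj(q,t)[0].astype(int);v=proj(p,t)[0].astype(int)
print(t,u,v)
cv2.imwrite("pics/tip.png",np.hstack([crop(q,u,40,400),crop(p,v,110,400)])[:,:,::-1])
```

```text
((515.6340942382812, 380.143310546875), (110.35385131835938, 17.492929458618164), 0.6829351186752319)
[491.65664428 379.32070203 109.4303125 ] [266 249] [322 245]
```

View pics/tip.png

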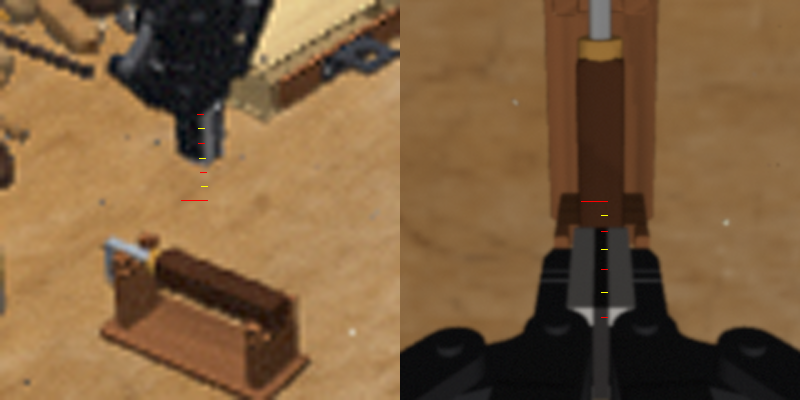

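The left half shows the real fingertips ending about 29–30 mm above the reported TCP (scale at about (205,160)). The right half agrees, as did the contact at TCP z = 34 on the 64 mm handle top. So the fingertips sit 30 mm short of the reported TCP, and I'll command z 30 mm lower from here on.

Run:
```python
from h import *
plan(494,379.8,3.5)
```

```text
travel [0.0027, -0.0008, 0.1053] rot [0.08, 0.1, -0.0] dist 105 t 5.95
```

>>> send_rows(
  jaw=[70,70,70,70,70,70,70,70],
  travel=[
    [0.002,-0.0005,0],
    [0.002,-0.0005,0],
    [0.002,-0.0005,0.03],
    [0.002,-0.0005,0.065],
    [0.002,-0.0005,0.09],
    [0.002,-0.0005,0.106],
    [0.002,-0.0005,0.106],
    [0.002,-0.0005,0.106],
  ],
  delta_rot=[
    [0,0,0],
    [0,0,0],
    [0,0,0],
    [0,0,0],
    [0,0,0],
    [0,0,0],
    [0,0,0],
    [0,0,0],
  ],
  newtons=60,
)

```text
time_s: 6.62
tcp_pos: [493.5, 379.7, 3.2]
orientation: [1.0, -0.0, -0.001, 0.001]
contact_force: [-0.7, 0.3, 0.6]
finger_gap: 59.7
finger_force: 0.0
```

>>> send_rows(
  jaw=[0,0,0,0,0,0,0],
  travel=[
    [0,0,0],
    [0,0,0],
    [0,0,0],
    [0,0,0],
    [0,0,0],
    [0,0,0],
    [0,0,0],
  ],
  delta_rot=[
    [0,0,0],
    [0,0,0],
    [0,0,0],
    [0,0,0],
    [0,0,0],
    [0,0,0],
    [0,0,0],
  ],
)

```text
time_s: 7.2
tcp_pos: [494.8, 380.6, 5.9]
orientation: [1.0, 0.0, 0.001, -0.001]
contact_force: [-0.8, 0.0, 6.4]
finger_gap: 16.8
finger_force: 59.0
```

Gripped. Lift, draw back towards the robot, then cross to the case.

>>> send_rows(
  jaw=[0,0,0,0,0,0,0,0],
  travel=[
    [0,0,-0.02],
    [0,0,-0.05],
    [0,0,-0.08],
    [-0.015,0,-0.1],
    [-0.04,0.02,-0.12],
    [-0.05,0.05,-0.12],
    [-0.06,0.09,-0.12],
    [-0.06,0.13,-0.12],
  ],
  delta_rot=[
    [0,0,0],
    [0,0,0],
    [0,0,0],
    [0,0,0],
    [0,0,0],
    [0,0,0],
    [0,0,0],
    [0,0,0],
  ],
)

```text
time_s: 7.87
tcp_pos: [432.2, 249.4, 124.3]
orientation: [1.0, 0.001, 0.0, -0.0]
contact_force: [0.7, -0.4, -0.6]
finger_gap: 17.1
finger_force: 58.7
```

Run:
```python
from h import *
plan(445,86,80,th=-4.4)
```

```text
travel [0.0124, 0.1634, 0.0443] rot [-0.01, -0.0, 4.55] dist 170 t 7.87
```

>>> send_rows(
  jaw=[0,0,0,0,0,0,0],
  travel=[
    [0.005,0.04,0.01],
    [0.008,0.08,0.02],
    [0.012,0.12,0.035],
    [0.012,0.155,0.044],
    [0.012,0.163,0.044],
    [0.012,0.163,0.044],
    [0.012,0.163,0.044],
  ],
  delta_rot=[
    [0,0,2],
    [0,0,4.5],
    [0,0,4.5],
    [0,0,4.5],
    [0,0,4.5],
    [0,0,4.5],
    [0,0,4.5],
  ],
)

```text
time_s: 8.45
tcp_pos: [446.2, 87.3, 80.6]
orientation: [0.999, -0.04, 0.0, -0.0]
contact_force: [0.6, -0.4, -0.8]
finger_gap: 16.6
finger_force: 58.8
```

Run:
```python
from look import *
p=look("held",[("pull_hook",50)])
s=status.sense();t=s["tcp_pos"];print(t)
g=p["img"].astype(int);gray=g.sum(2)/3
# steel rod: low saturation pixels near columns 280-360
sat=g.max(2)-g.min(2)
m=((sat<20)&(gray>70)).astype(np.uint8)
n,l,st,ce=cv2.connectedComponentsWithStats(m)
for i in range(1,n):
    if st[i,4]>40: print(st[i],ce[i].round(1))
# expected
A=R.from_quat(s["orientation"])
ex=lambda x,dz: t+A.apply([x,0,0])+np.array([0,0,49+dz])
print("exp rod top end",proj(p,[ex(76,1),ex(72,-29),ex(45,1)]).round(1).tolist())
print("hole exp",proj(p,[586.3,75,31]).round(1))
np.save("pics/held_img.npy",p["img"])
```

```text
pull_hook 0.59 centre [415.  89.] size [ 32. 210.] ang 85.4
  spot [([465.0, 88.0, 136.0], 0.97)]
[446.27962099  88.33559857  80.69887172]
[ 311  106   22  107 2098] [321.6 159.2]
[ 582  131   58   84 2834] [616.3 176. ]
[281 303  14  11  88] [289.5 306.8]
[350 303  14  11  88] [354.5 306.8]
exp rod top end [[316.7, 106.1], [317.8, 112.8], [317.3, 193.1]]
hole exp [[323.2 -21.7]]
```

Run:
```python
from h import *
g=np.load("pics/held_img.npy").astype(int);sat=g.max(2)-g.min(2);m=(sat<20)&(g.sum(2)>210)
for r in (108,112,120,150,180,205):
    c=np.where(m[r,290:350])[0]+290;print(r,c.min(),c.max(),c.mean())
plan(514.5-10,80.5,30,th=-4.4)
```

```text
108 315 328 321.5
112 313 330 321.5
120 312 332 322.0
150 312 331 321.5
180 312 331 321.5
205 312 332 322.0
travel [0.0586, 0.0034, 0.0508] rot [-0.02, -0.05, 0.0] dist 78 t 8.6
```

>>> send_rows(
  jaw=[0,0,0,0,0],
  travel=[
    [0.02,0.002,0.02],
    [0.045,0.003,0.04],
    [0.058,0.003,0.05],
    [0.058,0.003,0.05],
    [0.058,0.003,0.05],
  ],
  delta_rot=[
    [0,0,0],
    [0,0,0],
    [0,0,0],
    [0,0,0],
    [0,0,0],
  ],
)

```text
time_s: 9.02
tcp_pos: [503.2, 80.5, 29.7]
orientation: [0.999, -0.039, -0.001, 0.0]
contact_force: [0.0, 1.0, -0.9]
finger_gap: 17.1
finger_force: 58.8
```

Run:
```python
from look import *
p=look("near",[("wide_hole",31)])
s=status.sense();t=s["tcp_pos"];A=R.from_quat(s["orientation"]);print(t)
print("hole exp px",proj(p,[586.3,75,31]).round(1),"tip exp",proj(p,t+A.apply([72,0,0])+[0,0,20]).round(1))
gray=p["img"].sum(2)/3
m=((p["img"].max(2).astype(int)-p["img"].min(2)<20)&(gray<70)).astype(np.uint8);m[:10]=m[:10]
for r in range(20,140,5):
    row=p["img"][r,280:370,:].astype(int)
    print(r,"".join("s" if (x.max()-x.min()<20 and x.sum()>210) else "D" if x.sum()<210 and x.max()-x.min()<25 else "." for x in row[::2]))
```

```text
wide_hole 0.65 centre [593.  75.] size [143.  47.] ang 85.2
  spot []
[503.61368694  80.21541737  31.28017553]
hole exp px [[319.1  85.5]] tip exp [[321.6 112.1]]
20 .............................................
25 .............................................
30 .............................................
35 .............................................
40 .............................................
45 DDDDDDDDDDDDDDDDDDDDDDDDDDDDDDDDDDDDDDDDDDDDD
50 DDDDDDDDDDDDDDDDDDDDDDDDDDDDDDDDDDDDDDDDDssss
55 DDDDDDDDDDDDDDDDDDDDDDDDDDDDDDDDDDDDDDD......
60 DDDDDDDDDDDDDDDDDDDDDDDDDDDDDDDDDDDDDDD......
65 .DDDDDDDDDDDDDDD.......DDDDDDDDDDDDDDDD......
70 .DDDDDDDDDDD...............DDDDDDDDDDDD......
75 .DDDDDDDDDD..................DDDDDDDDDD......
80 .DDDDDDDDD....................DDDDDDDDD......
85 .DDDDDDDDD....................DDDDDDDD.......
90 .DDDDDDDDD....................DDDDDDDD.......
95 .DDDDDDDDDD..................DDDDDDDDD.......
100 .DDDDDDDDDDDD..............DDDDDDDDDDD.......
105 .DDDDDDDDDDDDDDD...DDDDDDDDDDDDDDDDDDD.......
110 .DDDDDDDDDDDDDDDDsssssssssDDDDDDDDDDDD.......
115 .DDDDDDDDDDDDDDDsssssssssssDDDDDDDDDDD.......
120 .DDDDDDDDDDDDDDDsssssssssssDDDDDDDDDDD.......
125 ................sssssssssss..................
130 ................sssssssssss..................
135 ................sssssssssss..................
```

Hole and prong agree with the predictions, leaving 11 mm forward to go. Advance, then lower into the hole.

>>> send_rows(
  jaw=[0,0,0,0,0,0,0],
  travel=[
    [0.0115,0,0],
    [0.0115,0,0],
    [0.0115,0,0.01],
    [0.0115,0,0.022],
    [0.0115,0,0.034],
    [0.0115,0,0.034],
    [0.0115,0,0.034],
  ],
  delta_rot=[
    [0,0,0],
    [0,0,0],
    [0,0,0],
    [0,0,0],
    [0,0,0],
    [0,0,0],
    [0,0,0],
  ],
)

```text
time_s: 9.75
tcp_pos: [513.7, 78.5, -5.4]
orientation: [0.999, -0.039, -0.002, 0.0]
contact_force: [1.0, -0.5, 0.1]
finger_gap: 17.0
finger_force: 58.8
```

Run:
```python
from look import *
p=look("in",[("wide_hole",31)])
s=status.sense();t=s["tcp_pos"];print(t,s["contact_force"])
for r in range(20,140,5):
    row=p["img"][r,280:370,:].astype(int)
    print(r,"".join("s" if (x.max()-x.min()<20 and x.sum()>210) else "D" if x.sum()<210 and x.max()-x.min()<25 else "." for x in row[::2]))
```

```text
wide_hole 0.57 centre [593.  75.] size [144.  47.] ang 85.1
  spot [([608.0, 72.0, 36.0], 0.87)]
[515.31116989  78.59816028  -3.45336064] [-0.55886894  0.06892721 -1.06539118]
20 .............................................
25 .............................................
30 .............................................
35 .............................................
40 .............................................
45 .............................................
50 .............................................
55 .............................................
60 DDDDDDDDDDDDDDDDDDDDDDDD.....................
65 DDDDDDDDDDDDDDDDDDDDDDDDDDDDDDDDDDDDDDDDDDDDD
70 DDDDDDDDDDDDDDDDDDDDDDDDDDDDDDDDDDDDDDDDDD..s
75 DDDDDDDDDDDDDDDDDDDDDDDDDDDDDDDDDDDDDDDDDD...
80 DDDDDDDDDDDDDDDDDDDDDDDDDDDDDDDDDDDDDDDDD....
85 DDDDDDDDDDDDDDDDDDDDDDDDDDDDDDDDDDDDDDDDD....
90 DDDDDDDDDDDD............DDDDDDDDDDDDDDDDD....
95 DDDDDDDDD..................DDDDDDDDDDDDDD....
100 DDDDDDD.....................DDDDDDDDDDDDD....
105 DDDDDD.............DDDD.......DDDDDDDDDDD....
110 DDDDDD...........ssssssss.....DDDDDDDDDDD....
115 DDDDDD..........ssssssssss....DDDDDDDDDDD....
120 DDDDDD..........sssssssssss...DDDDDDDDDDD....
125 DDDDDDD.........sssssssssss.DDDDDDDDDDDDD....
130 DDDDDDDDD.......sssssssssssDDDDDDDDDDDDD.....
135 DDDDDDDDDDDDD...sssssssssssDDDDDDDDDDDDD.....
```

The prong is in the hole with no contact force. Pull along tool -x.

>>> send_rows(
  jaw=[0,0,0,0,0,0,0,0],
  travel=[
    [-0.006,0,0],
    [-0.015,0,0],
    [-0.027,0,0],
    [-0.039,0,0],
    [-0.051,0,0],
    [-0.063,0,0],
    [-0.075,0,0],
    [-0.08,0,0],
  ],
  delta_rot=[
    [0,0,0],
    [0,0,0],
    [0,0,0],
    [0,0,0],
    [0,0,0],
    [0,0,0],
    [0,0,0],
    [0,0,0],
  ],
)

```text
time_s: 10.57
tcp_pos: [434.5, 85.2, -3.4]
orientation: [0.999, -0.039, 0.001, -0.0]
contact_force: [2.1, -0.2, -1.3]
finger_gap: 16.8
finger_force: 58.7
```

>>> send_rows(
  jaw=[0,0,0,0,0,0],
  travel=[
    [-0.003,0,0],
    [-0.006,0,0],
    [-0.009,0,0],
    [-0.012,0,0],
    [-0.014,0,0],
    [-0.014,0,0],
  ],
  delta_rot=[
    [0,0,0],
    [0,0,0],
    [0,0,0],
    [0,0,0],
    [0,0,0],
    [0,0,0],
  ],
)

```text
time_s: 11.07
tcp_pos: [426.3, 86.2, -2.3]
orientation: [0.999, -0.039, 0.006, -0.001]
contact_force: [23.2, 2.1, -12.2]
finger_gap: 17.1
finger_force: 59.3
```

Run:
```python
from look import *
p=look("out1",[("wide_case",46)])
s=status.sense();print(s["tcp_pos"],s["contact_force"],s["torque"])
for r in range(20,140,6):
    row=p["img"][r,280:370,:].astype(int)
    print(r,"".join("s" if (x.max()-x.min()<20 and x.sum()>210) else "D" if x.sum()<210 and x.max()-x.min()<25 else "." for x in row[::2]))
```

```text
wide_case 0.85 centre [512.  81.] size [129.  46.] ang 85.5
  spot [([528.0, 84.0, 26.0], 0.71)]
[426.24827844  86.17462109  -2.33294848] [ 22.59411704   2.3820022  -11.22355216] [ 0.46488378 -3.20562317  0.26679833]
20 .............................................
26 .............................................
32 .............................................
38 .............................................
44 .............................................
50 DDDDDDDDDDDDDDDDDDDDDDDDDDDDDDDDDDDDDDDDDDDDD
56 DDDDDDDDDDDDDDDDDDDDDDDDDDDDDDDDDDDDDDDDDDDss
62 DDDDDDDDDDDDDDDDDDDDDDDDDDDDDDDDDDDDDDDDD....
68 DDDDDDDDDDDDDDDDDDDDDDDDDDDDDDDDDDDDDDDDD....
74 DDDDDDDDDDDDDDD......DDDDDDDDDDDDDDDDDDDD....
80 DDDDDDDDDD................DDDDDDDDDDDDDDD....
86 DDDDDDD.....................DDDDDDDDDDDDD....
92 DDDDDD........................DDDDDDDDDDD....
98 DDDDDD........................DDDDDDDDDDD....
104 DDDDDD........................DDDDDDDDDDD....
110 DDDDDDD..........ssssssss....DDDDDDDDDDD.....
116 DDDDDDDDD.......ssssssssssDDDDDDDDDDDDDD.....
122 DDDDDDDDDDDDDD.sssssssssssDDDDDDDDDDDDDD.....
128 DDDDDDDDDDDDDDDsssssssssssDDDDDDDDDDDDDD.....
134 DDDDDDDDDDDDDDDDssssssssssDDDDDDDDDDDDDD.....
```

The stop is reached (23 N, about 90 mm). Relieve, centre the prong and lift it out.

>>> send_rows(
  jaw=[0,0,0,0,0,0,0,0],
  travel=[
    [0.005,0,0],
    [0.0085,0,0],
    [0.0085,0,0],
    [0.0085,0,-0.012],
    [0.0085,0,-0.03],
    [0.0085,0,-0.06],
    [0.0085,0,-0.1],
    [0.0085,0,-0.13],
  ],
  delta_rot=[
    [0,0,0],
    [0,0,0],
    [0,0,0],
    [0,0,0],
    [0,0,0],
    [0,0,0],
    [0,0,0],
    [0,0,0],
  ],
)

```text
time_s: 11.88
tcp_pos: [429.5, 85.2, 128.4]
orientation: [0.999, -0.039, 0.0, 0.0]
contact_force: [0.4, 0.9, -0.8]
finger_gap: 16.8
finger_force: 61.0
```

Run:
```python
from look import *
p=look("out2",[("wide_hole",31)])
gray=p["img"].sum(2)/3
E=status.sense();print(E["contact_force"],E["tcp_pos"])
# hole: non-dark blob enclosed in dark tongue
im=p["img"].astype(int);D=((im.sum(2)<210)&(im.max(2)-im.min(2)<25))
pr=proj(p,[[497,83,31],[587,75,31]]);print(pr.round())
nd=(~D).astype(np.uint8);n,l,st,ce=cv2.connectedComponentsWithStats(nd,connectivity=4)
for i in range(1,n):
    if 100<st[i,4]<3000 and 200<ce[i][0]<420: print(st[i],back(p,ce[i],31).round(1))
plan(435,380,130,th=0)
```

```text
wide_hole 0.84 centre [528.  80.] size [142.  83.] ang 85.5
wide_hole 0.4 centre [361.  90.] size [ 41. 279.] ang 85.5
  spot [([550.0, 79.0, 12.0], 0.62)]
[ 0.43687614  0.15302821 -1.24791664] [430.98382479  85.41714743 128.53679399]
[[317. 109.]
 [318. -30.]]
travel [-0.0191, -0.294, -0.0013] rot [-0.03, -0.26, -4.51] dist 295 t 12.03
```

>>> send_rows(
  jaw=[0,0,0,0,0,0,0,0],
  travel=[
    [-0.019,-0.04,-0.001],
    [-0.019,-0.08,-0.001],
    [-0.019,-0.12,-0.001],
    [-0.019,-0.16,-0.001],
    [-0.019,-0.2,-0.001],
    [-0.019,-0.24,-0.001],
    [-0.019,-0.28,-0.001],
    [-0.019,-0.294,-0.001],
  ],
  delta_rot=[
    [0,0,-1.5],
    [0,0,-3],
    [0,0,-4.5],
    [0,0,-4.5],
    [0,0,-4.5],
    [0,0,-4.5],
    [0,0,-4.5],
    [0,0,-4.5],
  ],
)

```text
time_s: 12.7
tcp_pos: [432.2, 383.5, 124.2]
orientation: [1.0, 0.002, -0.002, 0.001]
contact_force: [-0.7, -0.3, 0.9]
finger_gap: 17.1
finger_force: 60.9
```

Run:
```python
from h import *
plan(494.3,380.1,50)
```

```text
travel [0.0624, 0.0034, 0.0739] rot [0.09, 0.21, 0.18] dist 97 t 12.7
```

>>> send_rows(
  jaw=[0,0,0,0,0,0,0],
  travel=[
    [0.03,0.003,0.02],
    [0.06,0.003,0.04],
    [0.062,0.003,0.06],
    [0.062,0.003,0.074],
    [0.062,0.003,0.074],
    [0.062,0.003,0.074],
    [0.062,0.003,0.074],
  ],
  delta_rot=[
    [0,0,0.2],
    [0,0,0.2],
    [0,0,0.2],
    [0,0,0.2],
    [0,0,0.2],
    [0,0,0.2],
    [0,0,0.2],
  ],
)

```text
time_s: 13.28
tcp_pos: [495.8, 377.0, 53.5]
orientation: [1.0, -0.002, 0.0, 0.0]
contact_force: [0.6, 0.9, 0.4]
finger_gap: 16.8
finger_force: 61.0
```

Run:
```python
from h import *
plan(494.3,380.1,5)
p=cams.grab_frame("wrist");s=status.sense();print(s["tcp_pos"])
plan(494.3,380.1,5)
for r in (100,106,112,150,200):
    x=p["img"][r,270:370].astype(int);c=np.where((np.ptp(x,axis=1)<20)&(x.sum(1)>210))[0]+270;print(r,c.min() if len(c) else 0,c.max() if len(c) else 0)
print(proj(p,s["tcp_pos"]+np.array([76,0,50])))
d=cams.cut_out(p,"hook_rest");
if d: print(d[0]["score"],cv2.minAreaRect(back(p,rect(d[0]["pixels"]),8)[:,:2].astype(np.float32)))
```

```text
travel [-0.0015, -0.0031, 0.0485] rot [0.0, -0.01, -0.19] dist 49 t 13.28
[496.14071854 377.2322179   54.30486606]
travel [-0.0019, -0.0028, 0.0493] rot [-0.04, -0.07, -0.19] dist 49 t 13.33
100 0 0
106 319 324
112 313 330
150 312 331
200 313 331
[[319.26416043 104.97501671]]
0.94 ((508.1329650878906, 394.28314208984375), (21.886831283569336, 104.24549102783203), 89.0078353881836)
```

>>> send_rows(
  jaw=[0,0,0,0,0,0,0,0],
  travel=[
    [-0.002,-0.003,0],
    [-0.002,-0.003,0.015],
    [-0.002,-0.003,0.025],
    [-0.002,-0.003,0.035],
    [-0.002,-0.003,0.042],
    [-0.002,-0.003,0.048],
    [-0.002,-0.003,0.0495],
    [-0.002,-0.003,0.0495],
  ],
  delta_rot=[
    [0,0,-0.2],
    [0,0,-0.2],
    [0,0,-0.2],
    [0,0,-0.2],
    [0,0,-0.2],
    [0,0,-0.2],
    [0,0,-0.2],
    [0,0,-0.2],
  ],
)

```text
time_s: 14.05
tcp_pos: [494.0, 380.2, 5.8]
orientation: [1.0, 0.0, 0.0, -0.0]
contact_force: [-6.4, -3.2, 11.9]
finger_gap: 16.9
finger_force: 62.8
```

>>> send_rows(
  jaw=[60,60,60,60,60,60,60,60],
  travel=[
    [0,0,0],
    [0,0,0],
    [0,0,0],
    [0,0,-0.02],
    [0,0,-0.05],
    [0,0,-0.09],
    [-0.01,0,-0.13],
    [-0.03,0,-0.16],
  ],
  delta_rot=[
    [0,0,0],
    [0,0,0],
    [0,0,0],
    [0,0,0],
    [0,0,0],
    [0,0,0],
    [0,0,0],
    [0,0,0],
  ],
)

```text
time_s: 14.72
tcp_pos: [465.3, 379.8, 166.9]
orientation: [1.0, -0.001, 0.001, -0.001]
contact_force: [0.4, -0.6, -0.1]
finger_gap: 51.0
finger_force: 0.0
```

Run:
```python
from look import *
p=look("back",[("pull_hook",64)])
plan(440,120,200)
```

```text
pull_hook 0.8 centre [504. 380.] size [131.  18.] ang 0.3
  spot [([501.0, 385.0, 63.0], 0.69), ([571.0, 122.0, 12.0], 0.47)]
travel [-0.0246, 0.2609, -0.0336] rot [-0.23, -0.32, 0.05] dist 264 t 14.87
```

The hook is back on its rest. On to the whetstone.

>>> send_rows(
  jaw=[75,75,75,75,75,75,75,75],
  travel=[
    [-0.02,0.04,-0.02],
    [-0.02,0.08,-0.04],
    [-0.02,0.12,-0.06],
    [-0.02,0.16,-0.07],
    [-0.02,0.2,-0.07],
    [-0.02,0.24,-0.07],
    [-0.02,0.28,-0.07],
    [-0.02,0.32,-0.07],
  ],
  delta_rot=[
    [0,0,4],
    [0,0,9],
    [0,0,14],
    [0,0,19],
    [0,0,24],
    [0,0,29],
    [0,0,34],
    [0,0,37],
  ],
)

```text
time_s: 15.53
tcp_pos: [443.3, 63.0, 232.2]
orientation: [0.948, -0.319, -0.001, 0.001]
contact_force: [0.2, -0.1, -0.2]
finger_gap: 63.8
finger_force: 0.0
```

Run:
```python
from h import *
plan(510,-220,200,th=-37)
```

```text
travel [0.2244, 0.1848, 0.0321] rot [0.09, 0.09, -0.25] dist 293 t 15.53
```

>>> send_rows(
  jaw=[75,75,75,75,75,75,75,75],
  travel=[
    [0.224,0.185,0.03],
    [0.224,0.185,0.03],
    [0.224,0.185,0.03],
    [0.224,0.185,0.03],
    [0.224,0.185,0.03],
    [0.224,0.185,0.03],
    [0.224,0.185,0.03],
    [0.224,0.185,0.03],
  ],
  delta_rot=[
    [0,0,0],
    [0,0,0],
    [0,0,0],
    [0,0,0],
    [0,0,0],
    [0,0,0],
    [0,0,0],
    [0,0,0],
  ],
)

```text
time_s: 16.2
tcp_pos: [510.5, -223.5, 198.8]
orientation: [0.947, -0.32, -0.003, 0.001]
contact_force: [-1.3, 1.2, 0.0]
finger_gap: 64.1
finger_force: 0.0
```

Run:
```python
from look import *
p=look("st2",[("whetstone",9)])
plan(593,-293,40,th=-37)
```

```text
whetstone 0.83 centre [ 593. -293.] size [35. 54.] ang 53.7
whetstone 0.64 centre [ 459. -144.] size [49. 74.] ang 38.8
  spot [([599.0, -295.0, 11.0], 0.76), ([463.0, -149.0, 12.0], 0.58)]
travel [0.1114, 0.0108, 0.1616] rot [0.02, 0.18, -0.06] dist 197 t 16.35
```

>>> send_rows(
  jaw=[60,60,60,60,60,60,60,60],
  travel=[
    [0.035,0.003,0.02],
    [0.07,0.006,0.04],
    [0.1,0.009,0.065],
    [0.1115,0.0108,0.1],
    [0.1115,0.0108,0.135],
    [0.1115,0.0108,0.17],
    [0.1115,0.0108,0.17],
    [0.1115,0.0108,0.17],
  ],
  delta_rot=[
    [0,0,0],
    [0,0,0],
    [0,0,0],
    [0,0,-0.4],
    [0,0,-0.4],
    [0,0,-0.4],
    [0,0,-0.4],
    [0,0,-0.4],
  ],
)

```text
time_s: 17.02
tcp_pos: [593.2, -291.3, 32.3]
orientation: [0.95, -0.313, -0.002, -0.0]
contact_force: [0.9, -0.8, 0.4]
finger_gap: 51.5
finger_force: 0.0
```

Run:
```python
from look import *
plan(593,-293,-27,th=-36.5)
p=look("st3",[("whetstone",9)])
plan(593,-293,-27,th=-36.5)
t=status.sense()["tcp_pos"];print(proj(p,[593,-293,9]),proj(p,[t[0],t[1],9]))
```

```text
travel [0.0012, 0.0015, 0.0593] rot [0.03, 0.25, -0.0] dist 59 t 17.02
whetstone 0.88 centre [ 594. -294.] size [36. 56.] ang 52.9
  spot [([602.0, -293.0, 10.0], 0.7)]
travel [-0.0031, 0.0013, 0.0649] rot [-0.04, -0.35, -0.05] dist 65 t 17.17
[[322.94973533 229.13297368]] [[320.84535217 224.98694141]]
```

>>> send_rows(
  jaw=[60,60,60,60,60],
  travel=[
    [0,0.0015,0.025],
    [0,0.0015,0.045],
    [0,0.0015,0.053],
    [0,0.0015,0.058],
    [0,0.0015,0.058],
  ],
  delta_rot=[
    [0,0,0],
    [0,0,0],
    [0,0,0],
    [0,0,0],
    [0,0,0],
  ],
  newtons=40,
)

```text
time_s: 17.58
tcp_pos: [593.6, -294.6, -23.4]
orientation: [0.949, -0.314, 0.0, 0.0]
contact_force: [0.0, 0.2, -0.1]
finger_gap: 51.3
finger_force: 0.0
```

>>> send_rows(
  jaw=[0,0,0,0,0,0],
  travel=[
    [0,0,0],
    [0,0,0],
    [0,0,0],
    [0,0,0],
    [0,0,0],
    [0,0,0],
  ],
  delta_rot=[
    [0,0,0],
    [0,0,0],
    [0,0,0],
    [0,0,0],
    [0,0,0],
    [0,0,0],
  ],
)

```text
time_s: 18.08
tcp_pos: [593.8, -294.9, -23.0]
orientation: [0.949, -0.314, 0.001, 0.0]
contact_force: [-0.7, 0.1, 5.2]
finger_gap: 0.3
finger_force: 2.9
```

The fingers shut on top of the stone. Rise, reopen and go lower.

>>> send_rows(
  jaw=[0,60,60,60,60,60,60],
  travel=[
    [0,0,-0.02],
    [0,0,-0.04],
    [0,0,-0.04],
    [0,0,-0.04],
    [0,0,-0.04],
    [0,0,-0.04],
    [0,0,-0.04],
  ],
  delta_rot=[
    [0,0,0],
    [0,0,0],
    [0,0,0],
    [0,0,0],
    [0,0,0],
    [0,0,0],
    [0,0,0],
  ],
)

```text
time_s: 18.67
tcp_pos: [592.5, -294.1, 14.2]
orientation: [0.949, -0.314, -0.001, -0.0]
contact_force: [-0.6, -0.5, -0.4]
finger_gap: 51.3
finger_force: 0.0
```

Run:
```python
from look import *
p=look("st4",[("whetstone",9)])
for i in range(4): plan(594,-294,-33,th=-36.5);cams.grab_frame("wrist")
```

```text
whetstone 0.84 centre [ 595. -294.] size [35. 56.] ang 53.1
  spot [([600.0, -293.0, 6.0], 0.9)]
travel [0.0008, -0.0009, 0.048] rot [0.01, 0.06, -0.1] dist 48 t 18.82
travel [0.0007, -0.0009, 0.0482] rot [0.01, 0.04, -0.1] dist 48 t 18.87
travel [0.0005, -0.0009, 0.0484] rot [0.01, 0.02, -0.1] dist 48 t 18.92
travel [0.0004, -0.0009, 0.0485] rot [0.0, 0.01, -0.1] dist 49 t 18.97
```

>>> send_rows(
  jaw=[60,60,60,60,60],
  travel=[
    [0,0,0.02],
    [0,0,0.035],
    [0,0,0.044],
    [0,0,0.048],
    [0,0,0.048],
  ],
  delta_rot=[
    [0,0,0],
    [0,0,0],
    [0,0,0],
    [0,0,0],
    [0,0,0],
  ],
)

```text
time_s: 19.43
tcp_pos: [592.6, -294.2, -33.4]
orientation: [0.949, -0.314, -0.001, -0.0]
contact_force: [-0.0, 0.6, -0.2]
finger_gap: 50.9
finger_force: 0.0
```

>>> send_rows(
  jaw=[0,0,0,0,0,0],
  travel=[
    [0,0,0],
    [0,0,0],
    [0,0,0],
    [0,0,0],
    [0,0,0],
    [0,0,0],
  ],
  delta_rot=[
    [0,0,0],
    [0,0,0],
    [0,0,0],
    [0,0,0],
    [0,0,0],
    [0,0,0],
  ],
)

```text
time_s: 19.93
tcp_pos: [593.9, -294.9, -31.0]
orientation: [0.949, -0.314, 0.001, 0.0]
contact_force: [-1.4, 0.4, 5.6]
finger_gap: 34.6
finger_force: 40.6
```

Gripped (34.6 mm). Lift and carry it over.

>>> send_rows(
  jaw=[0,0,0,0,0,0,0,0],
  travel=[
    [0,0,-0.02],
    [0,0,-0.05],
    [0,0,-0.085],
    [0,0,-0.12],
    [0,0,-0.13],
    [0,0,-0.13],
    [0,0,-0.13],
    [0,0,-0.13],
  ],
  delta_rot=[
    [0,0,0],
    [0,0,0],
    [0,0,0],
    [0,0,-6],
    [0,0,-13],
    [0,0,-20],
    [0,0,-26],
    [0,0,-32],
  ],
)

```text
time_s: 20.6
tcp_pos: [592.9, -294.4, 97.5]
orientation: [0.999, -0.038, -0.0, -0.0]
contact_force: [0.5, -0.7, -0.0]
finger_gap: 34.9
finger_force: 40.1
```

Run:
```python
from look import *
p=look("st5",[("whetstone",105)])
plan(545,50,100,th=-4.4)
```

```text
whetstone 0.74 centre [ 551. -195.] size [ 7. 45.] ang 31.8
whetstone 0.7 centre [ 574. -294.] size [43. 69.] ang 85.1
  spot [([601.0, -293.0, 140.0], 0.6), ([488.0, -142.0, 9.0], 0.56)]
travel [-0.0763, -0.3392, -0.0027] rot [-0.02, 0.05, -0.35] dist 348 t 20.75
```

>>> send_rows(
  jaw=[0,0,0,0,0,0,0,0],
  travel=[
    [-0.01,-0.04,0],
    [-0.02,-0.08,0],
    [-0.03,-0.12,0],
    [-0.04,-0.16,0],
    [-0.05,-0.2,0],
    [-0.06,-0.24,0],
    [-0.07,-0.28,0],
    [-0.076,-0.32,0],
  ],
  delta_rot=[
    [0,0,-0.3],
    [0,0,-0.3],
    [0,0,-0.3],
    [0,0,-0.3],
    [0,0,-0.3],
    [0,0,-0.3],
    [0,0,-0.3],
    [0,0,-0.3],
  ],
)

```text
time_s: 21.42
tcp_pos: [542.0, 32.4, 97.7]
orientation: [0.999, -0.039, -0.0, 0.0]
contact_force: [1.3, -0.0, -0.9]
finger_gap: 35.0
finger_force: 40.1
```

Run:
```python
from look import *
p=look("tray",[("wide_floor",12),("whetstone",135)])
for i in range(3): cams.grab_frame("wrist")
plan(568.5,75.7,60,th=-4.4)
q=cams.grab_frame("top");im=q["img"]
# predicted tray outline check in top view: hole, front corners
c=np.array([673.2,67.6]);a=np.radians(-4.4);ex=np.array([np.cos(a),np.sin(a)]);ey=np.array([-np.sin(a),np.cos(a)])
P=lambda x,y,z:[*(c+x*ex+y*ey),z]
for n,pt in dict(hole=P(-171,0,31),free=P(-188,0,31),front=P(-152,40,34),floor=P(-97,50,12)).items():
    for f,nm in((p,"w"),(q,"t")): 
        u=proj(f,pt)[0];print(n,nm,u.round(1), f["img"][int(u[1]),int(u[0])] if 0<=u[0]<640 and 0<=u[1]<400 else "")
print([(np.round(d["xyz"]).tolist(),round(d["score"],2)) for d in cams.spot_in(q,"wide_floor")[:2]])
u=proj(q,P(-110,0,20))[0].astype(int)
sc=im[u[1]-35:u[1]+30,u[0]-50:u[0]+75]
sc2=cv2.resize(p["img"],(400,250))
np.savez("pics/topq.npz",**{k:np.array(v) for k,v in q.items()})
```

```text
wide_floor 0.64 centre [545.  83.] size [155. 137.] ang 85.3
  spot [([568.0, 82.0, 15.0], 0.62)]
whetstone 0.86 centre [538. -61.] size [26. 37.] ang 38.9
whetstone 0.79 centre [541.  32.] size [36. 57.] ang 85.2
  spot [([550.0, 32.0, 136.0], 0.92), ([466.0, -143.0, 11.0], 0.62)]
travel [0.0216, -0.0482, 0.0375] rot [0.02, 0.01, -0.06] dist 65 t 21.82
hole w [262.9 260.3] [130 101  68]
hole t [280.9 221.7] [137 111  76]
free w [264.1 279.7] [54 53 52]
free t [280.4 227.3] [133 106  74]
front w [207.1 239.2] [128  94  57]
front t [268.3 214.3] [166 160 145]
floor w [195.2 160.4] [125 101  66]
floor t [267.3 197.2] [179 173 158]
[([534.0, 86.0, 32.0], 0.75)]
```

>>> send_rows(
  jaw=[0,0,0,0,0,0,0,0],
  travel=[
    [0.01,-0.025,0],
    [0.0216,-0.048,0.01],
    [0.0216,-0.048,0.035],
    [0.0216,-0.048,0.06],
    [0.0216,-0.048,0.077],
    [0.0216,-0.048,0.077],
    [0.0216,-0.048,0.077],
    [0.0216,-0.048,0.077],
  ],
  delta_rot=[
    [0,0,0],
    [0,0,0],
    [0,0,0],
    [0,0,0],
    [0,0,0],
    [0,0,0],
    [0,0,0],
    [0,0,0],
  ],
)

```text
time_s: 22.58
tcp_pos: [569.2, 76.4, 22.3]
orientation: [0.999, -0.038, 0.001, -0.0]
contact_force: [0.0, -0.8, -0.4]
finger_gap: 35.1
finger_force: 40.2
```

Run:
```python
from look import *
p=look("over",[("whetstone",60)])
for i in range(3): cams.grab_frame("wrist")
plan(568.5,75.7,-17,th=-4.4)
cv2.imwrite("pics/over_v.png",p["img"][:,:,::-1])
```

```text
whetstone 0.95 centre [568.  76.] size [35. 57.] ang 85.6
whetstone 0.93 centre [507. -65.] size [45. 25.] ang 12.6
  spot [([464.0, -124.0, 12.0], 0.7), ([577.0, 79.0, 62.0], 0.57)]
travel [-0.0002, 0.0011, 0.0386] rot [-0.01, -0.09, 0.09] dist 39 t 22.88
```

View pics/over_v.png

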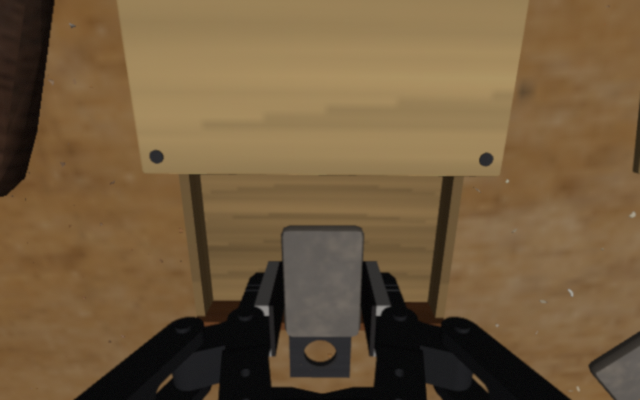

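The picture shows the tray fully open below the held stone. The stone is at (322,280), level and aligned, the tray side walls are at columns 190 and 455, and the front wall is at row 310. Lower it.

>>> send_rows(
  jaw=[0,0,0,0,0,0],
  travel=[
    [0,0.001,0.012],
    [0,0.001,0.024],
    [0,0.001,0.032],
    [0,0.001,0.037],
    [0,0.001,0.037],
    [0,0.001,0.037],
  ],
  delta_rot=[
    [0,0,0],
    [0,0,0],
    [0,0,0],
    [0,0,0],
    [0,0,0],
    [0,0,0],
  ],
)

```text
time_s: 23.38
tcp_pos: [567.9, 75.8, -16.9]
orientation: [0.999, -0.038, -0.0, 0.0]
contact_force: [-0.2, -0.2, -0.9]
finger_gap: 34.7
finger_force: 40.2
```

>>> send_rows(
  jaw=[0,0,0,0],
  travel=[
    [0,0,0.001],
    [0,0,0.002],
    [0,0,0.003],
    [0,0,0.003],
  ],
  delta_rot=[
    [0,0,0],
    [0,0,0],
    [0,0,0],
    [0,0,0],
  ],
)

```text
time_s: 23.72
tcp_pos: [568.4, 75.9, -19.0]
orientation: [0.999, -0.038, 0.0, 0.0]
contact_force: [-0.1, 0.1, 0.7]
finger_gap: 34.7
finger_force: 40.4
```

>>> send_rows(
  jaw=[0,0,0,0],
  travel=[
    [0,0,0.001],
    [0,0,0.002],
    [0,0,0.002],
    [0,0,0.002],
  ],
  delta_rot=[
    [0,0,0],
    [0,0,0],
    [0,0,0],
    [0,0,0],
  ],
)

```text
time_s: 24.05
tcp_pos: [569.9, 75.7, -19.1]
orientation: [0.999, -0.038, 0.002, -0.0]
contact_force: [-0.7, -0.9, 9.6]
finger_gap: 34.8
finger_force: 41.2
```

On the floor. Release and rise.

>>> send_rows(
  jaw=[55,55,55,55,55,55,55,55],
  travel=[
    [0,0,-0.001],
    [0,0,-0.001],
    [0,0,-0.001],
    [0,0,-0.015],
    [0,0,-0.04],
    [0,0,-0.08],
    [-0.02,0,-0.12],
    [-0.06,0,-0.14],
  ],
  delta_rot=[
    [0,0,0],
    [0,0,0],
    [0,0,0],
    [0,0,0],
    [0,0,0],
    [0,0,0],
    [0,0,0],
    [0,0,0],
  ],
)

```text
time_s: 24.72
tcp_pos: [515.7, 79.8, 120.4]
orientation: [0.999, -0.038, 0.003, -0.0]
contact_force: [0.3, 0.1, 1.7]
finger_gap: 46.9
finger_force: 0.0
```

Run:
```python
from look import *
p=look("fin",[("whetstone",21)])
c=np.array([673.2,67.6]);a=np.radians(-4.4);ex=np.array([np.cos(a),np.sin(a)])
print("target",c-105*ex)
im=p["img"].astype(int);D=((im.sum(2)<210)&(np.ptp(im,axis=2)<25))
nd=(~D).astype(np.uint8);n,l,st,ce=cv2.connectedComponentsWithStats(nd,connectivity=4)
for i in range(1,n):
    if 60<st[i,4]<3000: 
        b=back(p,ce[i],31)[0];print(st[i],b.round(1),"ext",(c-b[:2])@ex-81)
```

```text
whetstone 0.86 centre [ 466. -131.] size [48. 70.] ang 38.1
whetstone 0.77 centre [568.  75.] size [35. 55.] ang 85.7
  spot [([463.0, -143.0, 13.0], 0.65), ([574.0, 79.0, 21.0], 0.63)]
target [568.50946102  75.65549795]
[107  37   9  12  67] [640.7 217.2  31. ] ext -37.122446535251974
[ 93  46  19  15 101] [634.7 224.6  31. ] ext -30.558303841573455
[624  92  16  27 332] [ 570.1 -153.9   31. ] ext 4.771291829478201
[308 200  24  21 407] [506.6  82.2  31. ] ext 86.18174515448464
[236 307  15  12 107] [416.4 155.5  31. ] ext 181.8281973465862
[394 307  15  12 114] [406.5  19.2  31. ] ext 181.22384668199192
[186 385  22  15 252] [327.3 214.8  31. ] ext 275.16352419686206
[437 385  18  11 137] [313.3 -24.9  31. ] ext 270.7549636144551
```

Run:
```python
from look import *
c=np.array([673.2,67.6]);a=np.radians(-4.4);ex=np.array([np.cos(a),np.sin(a)])
for n in ("cases","near","out1","tray","over","fin"):
    f=np.load(f"pics/{n}.npz");p={k:f[k] for k in f.files};im=p["img"].astype(int)
    D=((im.sum(2)<210)&(np.ptp(im,axis=2)<25)).astype(np.uint8)
    # tongue free edge: last dark row along the tongue's side strip (8..15 mm right of its axis), predicted near
    best=[]
    for off in (-14,-13,-12,12,13,14):
        pts=[]
        for x in np.arange(-215,-60,0.5):
            P=[*(c+x*ex+off*np.array([-ex[1],ex[0]])),31];u=proj(p,P)[0]
            i,j=int(round(u[1])),int(round(u[0]));pts.append(D[i,j] if 0<=i<400 and 0<=j<640 else 0)
        pts=np.array(pts);xs=np.arange(-215,-60,0.5)
        run=np.convolve(pts,np.ones(30),"valid")==30
        best.append(xs[:len(run)][run][0] if run.any() else None)
    print(n,best,"ext=-x-98")
```

```text
cases [np.float64(-104.0), np.float64(-103.0), np.float64(-103.0), np.float64(-103.0), np.float64(-103.0), np.float64(-103.0)] ext=-x-98
near [np.float64(-215.0), np.float64(-103.5), np.float64(-103.5), np.float64(-215.0), np.float64(-215.0), np.float64(-215.0)] ext=-x-98
out1 [np.float64(-186.5), np.float64(-186.5), np.float64(-186.5), np.float64(-186.5), np.float64(-186.5), np.float64(-186.5)] ext=-x-98
tray [np.float64(-215.0), np.float64(-215.0), np.float64(-215.0), np.float64(-215.0), np.float64(-215.0), np.float64(-215.0)] ext=-x-98
over [np.float64(-186.0), np.float64(-186.0), np.float64(-186.0), np.float64(-186.0), np.float64(-186.0), np.float64(-186.0)] ext=-x-98
fin [np.float64(-184.5), np.float64(-184.5), np.float64(-184.5), np.float64(-184.5), np.float64(-184.5), np.float64(-184.5)] ext=-x-98
```

Run:
```python
from look import *
for i in range(6): p=cams.grab_frame("wrist")
c=np.array([673.2,67.6]);a=np.radians(-4.4);ex=np.array([np.cos(a),np.sin(a)]);ey=np.array([-ex[1],ex[0]])
def prof(p,off,xs,z): 
    u=proj(p,[[*(c+x*ex+off*ey),z] for x in xs]);return cv2.remap(p["img"],u[:,0].astype(np.float32)[None],u[:,1].astype(np.float32)[None],1)[0].astype(int).sum(1)
f=np.load("pics/over.npz");o={k:f[k] for k in f.files}
for n,q in (("over",o),("now",p)):
    xs=np.arange(-200,-175,.5);e=[xs[np.argmin(np.diff(prof(q,k,xs,31)))] for k in(-13,-12,12,13)]
    xs=np.arange(-75,-45,.5);g=[xs[np.argmax(abs(np.diff(prof(q,k,xs,46))))] for k in(-40,-35,35,40)]
    print(n,"tongue edge",e,"case edge",g)
```

```text
over tongue edge [np.float64(-187.0), np.float64(-187.0), np.float64(-186.5), np.float64(-186.5)] case edge [np.float64(-59.5), np.float64(-59.0), np.float64(-58.5), np.float64(-58.5)]
now tongue edge [np.float64(-185.5), np.float64(-185.5), np.float64(-185.5), np.float64(-185.5)] case edge [np.float64(-59.5), np.float64(-59.5), np.float64(-59.0), np.float64(-59.0)]
```

```bash
python3 -c "
from cell import workorder;print(workorder.close_job())"
```

```text
the job is handed in; nothing more can be done
None
```

The job is handed in: I drew the wide tray to its stop with the hook, put the hook back on its rest and laid the small whetstone flat in the tray. The last image shows the tray about 1–2 mm short of its stop, probably nudged while I set the stone down, and I left it there.

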